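# Take the spent drying cartridge out of its bayonet and stand it in the oven rack

## Robot

A 6-joint arm with a two-finger parallel gripper is mounted at the origin on a cart in front of the work surface, level with it; the furniture and walls round the work are solid. World frame = base frame: x ahead of the robot, y to its left, z up, the work surface at z = 0. Lengths are in m, angles in degrees, forces in N, time in s.
With the tool pointing down it reaches from about 0.25 to 0.725 m from the base axis. Payload 9.7 kg.
Tool frame: the origin (TCP) lies midway between the tips of the shut fingers; the grasp point (between the pads) lies 19 mm behind it (bot.pinch_z is the distance from the TCP to the grasp point, in m); z points along the fingers, y is the line along which they close (so a half turn about z gives the same grasp; the last joint's range is limited). The gripper opens to 85 mm and grips with 20 to 120 N. Pads are 22 mm wide; open, the fingers measure 114 mm over their backs; the gripper's body (76 mm by 85 mm) begins 54 mm behind the grasp point. The pads swing forward as they close: fully open they stand 13 mm farther back than shut.
Start: joints at [-73.052, 4.979, 10.078, 95.1, 0, 90], TCP at [0.16, -0.526, 0.231] pointing down, gripper open.
Joint ranges: [-179.16, 179.16], [-48.56, 103.87], [-65.8, 70.77], [-126.05, 130.52], [-82.76, 87.17], [-180, 180]. Speed limits (degrees/s): [127.2, 127.2, 147.25, 180, 180, 180].

## Interface

Orientations are given as [roll, pitch, yaw] about the fixed x, y, z axes, in that order (R = Rz(yaw) Ry(pitch) Rx(roll)).
In Python, from workcell import sensors, camera, ticket, bot gives the robot as it stands.
- The arm moves only by the shell command python3 -m handwheel 'ROWS' [FORCE]. ROWS is a JSON object of lists of equal length, an entry for each row: "gripper": the opening, from -1 (shut) to 1 (fully open); "slide": the shift along the tool's x, y, z in mm, a list of three; "yaw": the turn about the tool's z in rad. A call has 1 to 8 rows; each row shifts and turns the commanded pose from where the row before left it, along the tool's axes as they then stand; what a row does not reach is not made up. A row lasts 1/12 s, in which the tool goes at most 41.7 mm and 7.16 degrees, less where a joint would pass 70% of its speed; a pose out of reach is approached as far as the arm can. A call is refused whole if a number of a shift passes 41.7 or a number of a turn 0.125, either way. A call with a gripper value outside its range is refused whole. The fingers move at their own pace and stop on an object; FORCE is the grip in N (left out, the last holds). Time passes only in rows, so rows that do not move let the fingers close. It gives the time, the measured TCP pose, the force, the opening and the grip force at its end, in the units of the state.
- sensors.get_obs(): the state, without advancing time (a new reading comes with each control period).
- camera(name): name is "scene" or "side" or "wrist"; returns a dict with "img" (420x560x3 uint8, red, green, blue), "fx", "fy", "cx", "cy" (pixels), "R" (3x3) and "t" (3): a world point X has camera coordinates R X + t. Camera axes: x right, y down, z forward; pixel columns grow to the right and rows downward; lengths in m; the calibration is good to about 2 mm. A picture is of the moment at which its call begins. There is no depth.
- ticket.job_done(): hands the job in; it is judged then, once.
The state is a dict: "time": time; "q": joint angles; "qd": joint speeds; "joint_efforts": joint torques, N m; "ee_pos": TCP position; "tcp_rot": TCP orientation; "wrist_force": force on the tool from outside, world axes, zero at the start; "torque": the same for the moment, N m; "opening": finger opening in m; "grasp_force": force on a finger pad.
Only numpy, scipy, OpenCV 4.12 (cv2) and the standard library are available. Lean on these libraries where they do the work, as an engineer would, in place of code of your own. Each camera call takes 0.05 s, during which the arm holds its last target. There are 200 camera calls.

## Task

The drying cartridge in the bench air dryer is spent. Take it out of its bayonet (press its grip down against the spring, turn it anticlockwise until it comes up against its stop, lift it straight out) and stand it in the empty well of the oven rack, right down on its gauze end with the grip up, and let go. Do not shift, twist or lift the dryer, which only stands on the bench, and leave the other cartridge and the other things as they are.

Things in the scene. Friction and masses are not known exactly. Their poses are not given: they have to be found in the camera images.
- dryer: the bench air dryer, loose on the worktop, 3 kg: a grey 130 x 130 mm foot plate on rubber feet (top at 14 mm) carrying an upright finned aluminium housing 85 mm across, with a hose barb out to +y and to -y. Origin: centre of its underside, z up along the housing's axis. It twists on the bench at about 1 N m
- collar_top (a point): centre of the bore (55 mm across) at the top of the dryer's steel bayonet collar, on the housing's axis 100 mm above the worktop. The collar's two slots for the lugs open to its top. How the collar is clocked on the housing differs by up to 21 degrees either way and is not measured
- outlet (a point): the tip of one hose barb, on the dryer's +y side, 74 mm from the housing's axis, 50 mm above the worktop; it shows whether the dryer has been shifted or twisted
- cartridge: the spent drying cartridge, locked in the dryer, 0.16 kg. Origin: centre of its gauze end (underside), 41 mm above the worktop at the start; z up. White barrel 38 mm across up to z = 46 mm; black cap 52 mm across from z = 46 to 65 mm (6 mm above the collar when locked); two lugs 8 mm wide along +x and -x, out to 33 mm from the axis, z = 46 to 51 mm
- grip (a point): middle of the cartridge's grip bar, on its axis 78 mm above its gauze end. The bar lies along the cartridge's x: 46 mm long, 13 mm wide, from the cap's top (z = 65 mm) to z = 91 mm. Release: press down, turn anticlockwise seen from above to the hard stop, lift. The stop is 40 to 82 degrees (0.70 to 1.43 rad) from the start: how far is not measured, feel for it
- seat (a point): where the cartridge's gauze end rests in the dryer at the start, on a spring seat: 6 N up at rest, 0.9 N/mm. Locked, the lugs sit behind a shoulder 3.5 mm deep; press 3.5 to 6 mm (6 is the hard bottom) and it turns, rubbing with about 0.1 N m (the stop: over 0.6). Only in the last 7 degrees before the stop can it rise (the spring lifts it 10 mm); 60 mm of lift clears the collar
- rack: the oven rack, a fixed aluminium block 78 mm (x) by 168 mm (y) by 30 mm tall with a low wire handle at either end and two round wells 44 mm across and 20 mm deep, 86 mm apart along its y. Origin: centre of its underside
- empty_well (a point): centre of the floor of the empty well of the rack (the well at +y of the rack), 10 mm above the worktop; the mouth is 20 mm above this point
- spare: another cartridge of the same make, standing in the rack's other well (at -y) with its grip up; leave it. Origin: centre of its gauze end
- flask: a small conical glass flask, 65 mm across, 104 mm tall, behind the work; origin: centre of its underside
- beaker: a small glass beaker, 55 mm across, 68 mm tall, behind the work; origin: centre of its underside
- salt_jar: a screw jar of salt, 55 mm across, 85 mm tall, at the back left; origin: centre of its underside
- petri_dish: a flat petri dish, 60 mm across, 15 mm high, between the dryer and the rack; origin: centre of its underside
- stopper: a rubber stopper, 26 mm across, 25 mm tall, between the dryer and the rack; origin: centre of its underside
Things that resemble listed ones, but are neither listed nor needed, are in the scene too. What is shaped like the spare but blue or red is not meant.

How it is judged (in metres and radians):
On the way:
1. the cartridge is out of the dryer: its gauze end is clear above the collar (z of cartridge in the frame of dryer above 0.102 m), for 0.1 s.
At the end, for the whole second after the job is handed in: the spent cartridge stands in the rack's empty well, grip up (tilt under 0.12 rad), gauze end within 4 mm of the floor and 7 mm of the centre, at rest, let go; the dryer upright where it stood (middle within 15 mm, barb tip 10 mm); the other cartridge still in its well (15 mm, 0.2 rad) (horizontal distance between cartridge and empty_well below 0.007 m and z of cartridge in the frame of empty_well below 0.004 m and angle between cartridge's own z axis and vertical below 0.12 rad and linear speed of cartridge below 0.02 m/s and contact force between the fingers and cartridge below 0.3 N and angle between dryer's own z axis and vertical below 0.05 rad and distance of each of dryer, spare from where it was at the start of the episode below 0.015 m and distance of outlet from where it was at the start of the episode below 0.01 m and angle between spare's own z axis and vertical below 0.2 rad); the robot touches nothing.
It fails at once if the dryer is dragged, twisted, lifted or tipped (middle moved over 15 mm, barb tip over 10 mm, or tilted over 0.15 rad) (distance of dryer from where it was at the start of the episode above 0.015 m or distance of outlet from where it was at the start of the episode above 0.01 m or angle between dryer's own z axis and vertical above 0.15 rad).
It fails at once if the other cartridge is knocked or taken out (moved over 15 mm) (distance of spare from where it was at the start of the episode above 0.015 m).
It fails at once if a bystander is knocked over or pushed more than 30 mm (distance of any of flask, beaker, salt_jar, petri_dish, stopper from where it was at the start of the episode above 0.03 m or angle between any of flask, beaker's own z axis and vertical above 0.5 rad).
It also fails if it takes over 56 s, if anything falls off the work surface, if the arm or the gripper's body presses on something with over 40 N, if the wrist force passes 120 N, or if a joint passes its speed limit or range.

## Working session

There is one attempt and no reset: what is moved stays moved. The work goes in short steps, Python scripts to look and compute and a shell command to move; the robot and the scene stay as the last step left them, time stands still between calls to the robot, and variables do not carry over. Pictures are saved under pics/ and viewed, at most 10 in all, crops included, and the job is handed in when it is done.

```bash
mkdir -p pics; ls; cat > h.py <<'E'
import numpy as np, cv2, json
from workcell import sensors, camera, ticket, bot
def cast(c,u,v,z):
    R=np.array(c["R"]);t=np.array(c["t"]);o=-R.T@t
    d=R.T@np.array([(u-c["cx"])/c["fx"],(v-c["cy"])/c["fy"],1.]);return o+d*(z-o[2])/d[2]
def proj(c,X):
    p=np.array(c["R"])@np.array(X)+np.array(c["t"]);return [c["fx"]*p[0]/p[2]+c["cx"],c["fy"]*p[1]/p[2]+c["cy"]]
def save(c,n): cv2.imwrite("pics/"+n,c["img"][:,:,::-1])
E
python3 - <<'E'
from h import *
import pickle
cs={n:camera(n) for n in("scene","side","wrist")}
pickle.dump(cs,open("cams0.pkl","wb"))
for n in cs: save(cs[n],n+"0.png"); print(n,-np.array(cs[n]["R"]).T@np.array(cs[n]["t"]))
o=sensors.get_obs();print(o["time"],o["ee_pos"],o["tcp_rot"],o["opening"],o["wrist_force"])
E
```

```text
pics
scene [0.12643685 0.60288541 0.9222743 ]
side [0.35211482 1.24074929 0.63192194]
wrist [ 0.2218778  -0.50648645  0.3727254 ]
0.15 [ 0.16026989 -0.5259455   0.23073724] [-1.79940979e+02 -2.23990719e-04  1.69464886e+01] 0.08546445885798103 [ 0.22281217 -0.6944958  -0.35744654]
```

View pics/scene0.png

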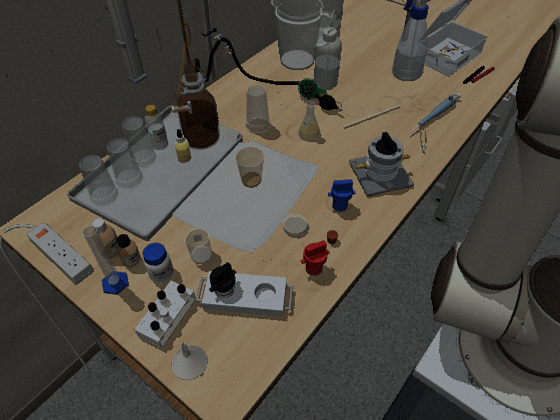

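View pics/side0.png

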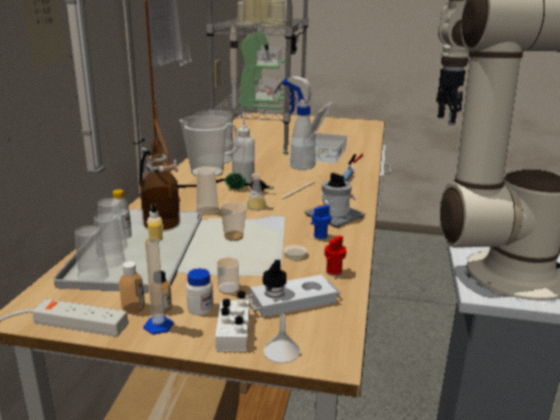

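The scene view shows the dryer with its black cartridge grip at about (385,143). The rack is at (245,295), with the spare in its left well at (222,280) and the empty well at (265,292).

Things that could be taken for the spent cartridge: the black grip in the dryer (385,143), the spare (222,280), a blue look-alike (341,195) and a red look-alike (316,257). I choose the black one in the grey dryer and will check it in a crop.

```bash
python3 - <<'E'
from h import *
import pickle
cs=pickle.load(open("cams0.pkl","rb"));c=cs["scene"];s=cs["side"]
a=cv2.resize(c["img"][115:205,335:435],(400,360),interpolation=cv2.INTER_CUBIC)
b=cv2.resize(c["img"][250:340,190:290],(400,360),interpolation=cv2.INTER_CUBIC)
cv2.imwrite("pics/crop1.png",np.hstack([a,b])[:,:,::-1])
print("grip",cast(c,386,143,.125),"collar",cast(c,386,155,.1),"well",cast(c,265,292,.03),"spare",cast(c,222,280,.09))
for n in cs: print(n,cs[n]["fx"],proj(cs[n],cast(c,386,143,.125)))
print(bot.pinch_z,[x for x in dir(bot) if x[0]!='_'])
E
```

```text
grip [ 0.46598251 -0.23727098  0.125     ] collar [ 0.45470385 -0.22605032  0.1       ] well [0.47178322 0.2194619  0.03      ] spare [0.53278305 0.27733378 0.09      ]
scene 483.91166151934846 [np.float64(385.99999999999994), np.float64(142.99999999999994)]
side 541.9364239522569 [np.float64(337.8482050398052), np.float64(176.26033911776787)]
wrist 378.6266129031199 [np.float64(-162.11367372410297), np.float64(-660.6982826469351)]
0.0187 ['PlanningError', 'pinch_z']
```

View pics/crop1.png

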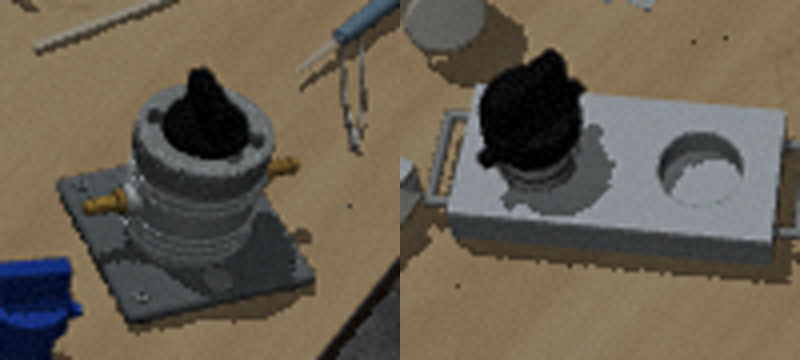

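The close crop confirms the black cartridge in the grey finned dryer, with brass barbs at about (356,167) and (409,156). The empty well is at (265,292). Next I move the wrist camera over the dryer.

```bash
python3 -m handwheel '{"gripper":[1,1,1,1,1,1,1,1],"slide":[[30,-20,-10],[30,-20,-10],[30,-20,-10],[30,-20,-10],[30,-20,-10],[30,-20,-10],[30,-20,-10],[30,-20,-10]],"yaw":[0,0,0,0,0,0,0,0]}'; python3 -m handwheel '{"gripper":[1,1,1,1],"slide":[[22,-15,0],[22,-15,0],[22,-15,0],[0,0,0]],"yaw":[0,0,0,0]}'
python3 - <<'E'
from h import *
import pickle
c=camera("wrist");save(c,"w1.png");pickle.dump(c,open("w1.pkl","wb"))
R=np.array(c["R"]);print(R.round(3),-R.T@c["t"]);o=sensors.get_obs();print(o["ee_pos"],o["tcp_rot"],o["time"],o["q"])
E
```

```text
time: 0.82
ee_pos: [0.3439, -0.3015, 0.3117]
tcp_rot: [180.0, -0.0, 16.9]
wrist_force: [0.2, -0.5, -0.6]
opening: 0.0856
grasp_force: 0.0
time: 1.15
ee_pos: [0.3952, -0.2381, 0.311]
tcp_rot: [-179.9, -0.0, 17.1]
wrist_force: [0.6, -0.3, 0.1]
opening: 0.0856
grasp_force: 0.0
[[ 0.294 -0.956 -0.001]
 [-0.923 -0.284  0.26 ]
 [-0.248 -0.076 -0.966]] [ 0.45669416 -0.21839959  0.45309971]
[ 0.39423874 -0.23933321  0.31102602] [-1.79974120e+02  1.47804464e-02  1.71387374e+01] 1.2 [-3.12647545e+01 -4.49430203e+00  9.61935842e+00  1.04142827e+02
  6.12773804e-03  1.31596510e+02]
```

View pics/w1.png

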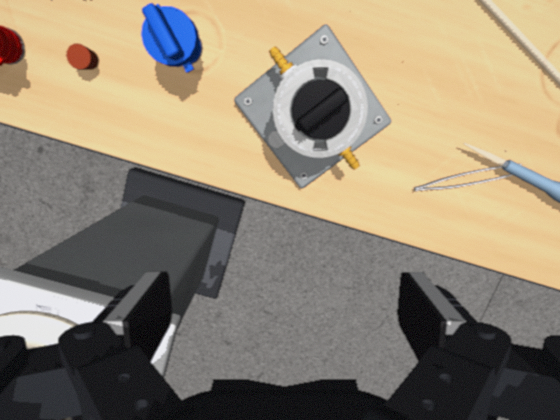

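The wrist view shows the dryer cap at (320,108), with the bar running from about (300,127) to (345,90). The collar slots are at (320,72) and (322,148), and the barbs at (277,55) and (350,158). I'll measure these precisely.

```bash
python3 - <<'E'
from h import *
import pickle
c=pickle.load(open("w1.pkl","rb"));im=c["img"];h=cv2.cvtColor(im,cv2.COLOR_RGB2HSV)
roi=np.zeros(im.shape[:2],np.uint8);cv2.circle(roi,(320,108),46,255,-1)
# collar: bright, low sat
m=((h[...,2]>150)&(h[...,1]<40)).astype(np.uint8)*255&roi
cn=max(cv2.findContours(m,0,2)[0],key=cv2.contourArea);e=cv2.fitEllipse(cv2.convexHull(cn));print("collar",e,cast(c,*e[0],.1))
b=(h[...,2]<60).astype(np.uint8)*255
r2=np.zeros_like(b);cv2.circle(r2,(320,108),33,255,-1)
cn=max(cv2.findContours(b&r2,0,2)[0],key=cv2.contourArea);e=cv2.fitEllipse(cv2.convexHull(cn));print("cap",e,cast(c,*e[0],.106))
y=((h[...,1]>140)&(h[...,0]>12)&(h[...,0]<30)&(h[...,2]>100)).astype(np.uint8)*255
n,l,st,ce=cv2.connectedComponentsWithStats(y[:200,230:400])
for i in range(1,n):
  if st[i,4]>20: print("barb",ce[i]+[230,0],st[i],cast(c,*(ce[i]+[230,0]),.05))
a=im[58:158,265:375].astype(float);a=np.clip((a/255)**.5*255,0,255).astype(np.uint8)
cv2.imwrite("pics/w1c.png",cv2.resize(a,None,fx=6,fy=6,interpolation=cv2.INTER_CUBIC)[:,:,::-1])
E
```

```text
collar ((320.0, 108.0), (91.75926208496094, 91.75926208496094), 0.0) [ 0.46995323 -0.24778866  0.1       ]
cap ((320.24261474609375, 109.26587677001953), (56.7181396484375, 60.41703796386719), 24.819782257080078) [ 0.4687698  -0.24783564  0.106     ]
barb [279.51428571  59.10612245] [ 40  47  22  27 245] [ 0.50435495 -0.19869938  0.05      ]
barb [350.14917127 158.3038674 ] [110 148  19  21 181] [ 0.43252135 -0.29878792  0.05      ]
```

View pics/w1c.png

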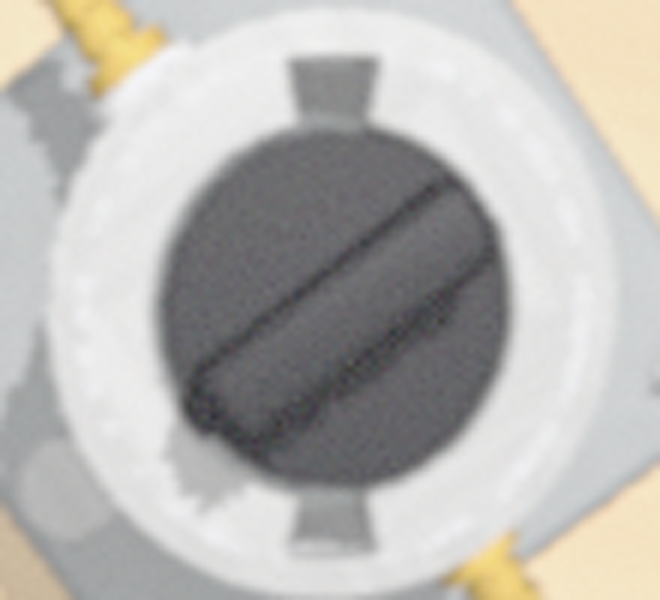

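The enlarged crop shows the bar edges running (200,370)→(445,180) and (265,435)→(490,250). The slots are at (333,90) and (333,522), so the bar needs about 50° of anticlockwise turn.

```bash
python3 - <<'E'
from h import *
import pickle
c=pickle.load(open("w1.pkl","rb"));f=lambda p,z:cast(c,265+p[0]/6-.4,58+p[1]/6-.4,z)
P=[f(p,.132) for p in [(200,370),(445,180),(490,250),(262,432)]]
ctr=sum(P)/4;print("bar centre",ctr)
an=lambda a,b:np.degrees(np.arctan2(b[1]-a[1],b[0]-a[0]))
print("bar ang",an(P[0],P[1]),an(P[3],P[2]),[np.linalg.norm(P[i]-P[(i+1)%4]) for i in range(4)])
s=[f((333,92),.1),f((333,520),.1)];print("slots",s,an(s[1],s[0]),(s[0]+s[1])/2)
t=[cast(c,275,50,.05),cast(c,355,166,.05)];print("barbs",an(t[1],t[0]),(t[0]+t[1])/2)
E
```

```text
bar centre [ 0.46855097 -0.24745044  0.132     ]
bar ang -35.76600490689729 -34.61066308604822 [np.float64(0.040971637646781696), np.float64(0.011053873489524847), np.float64(0.0387965576189562), np.float64(0.011978852695729472)]
slots [array([ 0.49807871, -0.23847321,  0.1       ]), array([ 0.43951626, -0.25806675,  0.1       ])] 18.498958771411775 [ 0.46879748 -0.24826998  0.1       ]
barbs 53.49550566950015 [ 0.46870464 -0.24924188  0.05      ]
```

Bar angle is -35.2°, slots are at 18.5°, so the turn is about 54°. The axis is at (0.4687,-0.248). To keep joint 6 in range I approach with world yaw 144.8°.

```bash
python3 -m handwheel '{"gripper":[1,1,1,1,1,1,1,1],"slide":[[17.2,7.5,0],[17.2,7.5,0],[17.2,7.5,0],[17.2,7.5,0],[0,0,0],[0,0,0],[0,0,0],[0,0,0]],"yaw":[0,0,0,0,-0.12,-0.12,-0.12,-0.12]}' >/dev/null
python3 -m handwheel '{"gripper":[1,1,1,1,1,1,1,1],"slide":[[0,0,10],[0,0,10],[0,0,10],[0,0,10],[0,0,10],[0,0,10],[0,0,10],[0,0,10]],"yaw":[-0.12,-0.12,-0.12,-0.12,-0.12,-0.12,-0.12,-0.12]}'>/dev/null
python3 -m handwheel '{"gripper":[1,1,1,1,1,1,1,1],"slide":[[0,0,0],[0,0,0],[0,0,0],[0,0,0],[0,0,0],[0,0,0],[0,0,0],[0,0,0]],"yaw":[-0.12,-0.12,-0.12,-0.12,-0.12,-0.12,-0.069,0]}'
python3 - <<'E'
from h import *
o=sensors.get_obs();print(o["ee_pos"],o["tcp_rot"],o["time"],o["q"],o["torque"])
p=o["ee_pos"];y=np.radians(o["tcp_rot"][2]);d=np.array([.4687,-.2478])-p[:2]
print("tool xy mm",1e3*(d@[np.cos(y),np.sin(y)]),1e3*(d@[np.sin(y),-np.cos(y)]))
E
```

```text
time: 3.2
ee_pos: [0.4672, -0.2503, 0.2311]
tcp_rot: [-180.0, -0.0, 144.8]
wrist_force: [0.2, -0.5, -0.6]
opening: 0.0852
grasp_force: 0.0
[ 0.46722392 -0.25031148  0.23109605] [-1.79983153e+02 -2.39296867e-02  1.44784821e+02] 3.2 [-2.81724115e+01  2.24777461e+00  7.18534145e+00  9.49633816e+01
 -1.37862530e-02  7.04276685e+00] [ 0.03040366  0.01443882 -0.02122208]
tool xy mm 0.24229452827704895 2.903039153472439
```

```bash
python3 -m handwheel '{"gripper":[1,1,1,1,1,1,1,1],"slide":[[0.2,2.9,15],[0,0,15],[0,0,15],[0,0,15],[0,0,15],[0,0,15],[0,0,15],[0,0,16]],"yaw":[0,0,0,0,0,0,0,0]}' 
python3 -m handwheel '{"gripper":[0.2,0.2,0.2,0.2,0.2,0.2],"slide":[[0,0,0],[0,0,0],[0,0,0],[0,0,0],[0,0,0],[0,0,0]],"yaw":[0,0,0,0,0,0]}' 30
python3 - <<'E'
from h import *
c=camera("wrist");save(c,"w2.png")
E
```

```text
time: 3.87
ee_pos: [0.4689, -0.2476, 0.1096]
tcp_rot: [-180.0, 0.0, 144.4]
wrist_force: [0.2, -0.9, 0.3]
opening: 0.0855
grasp_force: 0.0
time: 4.37
ee_pos: [0.4697, -0.2472, 0.1111]
tcp_rot: [180.0, 0.1, 144.6]
wrist_force: [1.1, 0.1, -0.6]
opening: 0.0511
grasp_force: 0.0
```

View pics/w2.png

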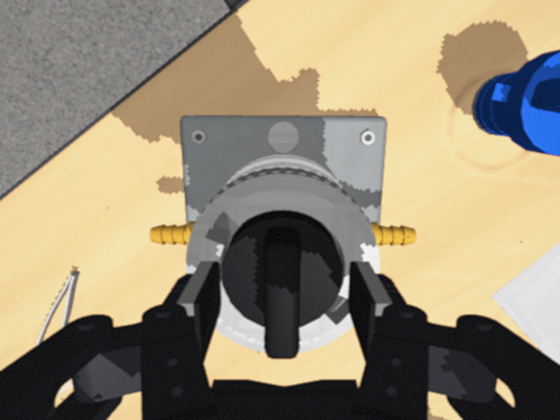

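The bar, from (282,230) to (282,356), is aligned and centred between the fingers, whose pads show at 217 and 352. Closing the fingers.

```bash
python3 -m handwheel '{"gripper":[-1,-1,-1,-1,-1,-1,-1,-1],"slide":[[0,0,0],[0,0,0],[0,0,0],[0,0,0],[0,0,0],[0,0,0],[0,0,0],[0,0,0]],"yaw":[0,0,0,0,0,0,0,0]}' 60
python3 -c "
from h import *
print(sensors.get_obs()['torque'])"
```

```text
time: 5.08
ee_pos: [0.4693, -0.2471, 0.1105]
tcp_rot: [-180.0, 0.0, 144.7]
wrist_force: [-1.8, -2.4, 3.9]
opening: 0.0114
grasp_force: 62.0
[-0.38701016  0.48067689 -0.00224795]
```

```bash
python3 -m handwheel '{"gripper":[-1,-1,-1,-1,-1,-1],"slide":[[0,0,1],[0,0,1],[0,0,1],[0,0,1],[0,0,0.8],[0,0,0]],"yaw":[0,0,0,0,0,0]}' 80
python3 -c "
from h import *
o=sensors.get_obs();print(o['torque'],o['ee_pos'])"
```

```text
time: 5.58
ee_pos: [0.4662, -0.2451, 0.1042]
tcp_rot: [-180.0, -0.5, 144.7]
wrist_force: [-12.9, 2.0, 7.2]
opening: 0.0113
grasp_force: 102.2
[0.65708696 2.75788886 0.22842469] [ 0.46620827 -0.2451414   0.10420786]
```

```bash
python3 -m handwheel '{"gripper":[-1,-1],"slide":[[0,0,0],[0,0,0]],"yaw":[0,0]}' 80
python3 - <<'E'
from h import *
o=sensors.get_obs();print(o['torque'],o['ee_pos'],o['joint_efforts'],o['q'])
c=camera("wrist");save(c,"w3.png")
h=cv2.cvtColor(c["img"],cv2.COLOR_RGB2HSV);y=((h[...,1]>140)&(h[...,0]>12)&(h[...,0]<30)&(h[...,2]>100)).astype(np.uint8)*255
n,l,st,ce=cv2.connectedComponentsWithStats(y)
E
```

```text
time: 5.75
ee_pos: [0.4663, -0.2451, 0.1045]
tcp_rot: [-180.0, -0.4, 144.7]
wrist_force: [-21.5, 9.5, 9.4]
opening: 0.0114
grasp_force: 109.0
[1.90237216 3.44142887 0.06354096] [ 0.46631606 -0.24513115  0.1045053 ] [ 5.87271340e-01 -4.69014323e+01  4.95364881e+01 -7.44028106e+00
  3.31642767e-01 -1.67922943e-02] [-2.77465252e+01  1.65138577e+00 -7.41831815e+00  8.13694167e+01
  3.08673884e-02  7.58797800e+00]
```

View pics/w3.png

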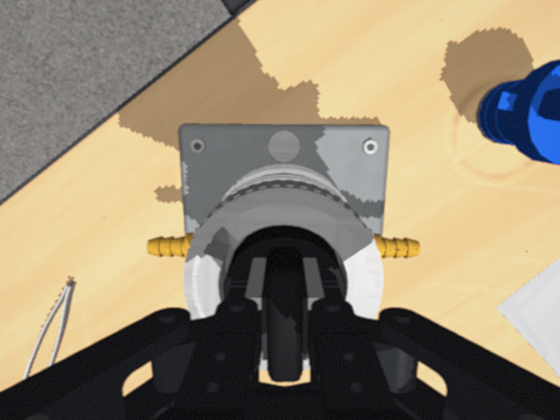

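The pads grip the bar. The plate's screws are at (197,146) and (371,146). A side force of about 23 N has built up along tool x, so I'll relieve it and check the dryer's position.

```bash
cat > st.py <<'E'
from h import *
o=sensors.get_obs();y=np.radians(o["tcp_rot"][2]);F=np.array(o["wrist_force"])
ax=np.array([np.cos(y),np.sin(y)]);ay=np.array([np.sin(y),-np.cos(y)]);d=np.array(o["ee_pos"][:2])-[.4690,-.2475]
print("t",round(o["time"],2),"Ftool",F[:2]@ax,F[:2]@ay,F[2],"M",np.round(o["torque"],2),"ee",np.round(o["ee_pos"],4),"rot",np.round(o["tcp_rot"],2),"off mm",1e3*d@ax,1e3*d@ay,"op",round(o["opening"],4),"gf",round(o["grasp_force"],1))
E
cat > dry.py <<'E'
from h import *
c=camera("wrist");h=cv2.cvtColor(c["img"],cv2.COLOR_RGB2HSV);y=((h[...,1]>150)&(h[...,0]>17)&(h[...,0]<27)&(h[...,2]>100)).astype(np.uint8)*255
n,l,st,ce=cv2.connectedComponentsWithStats(y)
for i in range(1,n):
  if 150<st[i,4]<2500: print(st[i],ce[i],cast(c,*ce[i],.05))
E
python3 -m handwheel '{"gripper":[-1,-1],"slide":[[1.5,0,0],[0,0,0]],"yaw":[0,0]}' 80 >/dev/null; python3 st.py; python3 dry.py
```

```text
t 5.97 Ftool 19.88727339599496 -5.431275239653346 5.358368806911326 M [0.86 3.36 0.09] ee [ 0.4653 -0.2444  0.1046] rot [-179.96   -0.4   144.67] off mm 4.810546076387285 0.3587645640623638 op 0.0114 gf 104.5
[148 236  44  22 695] [169.55683453 247.74820144] [ 0.43213083 -0.29906683  0.05      ]
[375 237  45  22 681] [396.82966226 249.04258443] [ 0.50525146 -0.19733213  0.05      ]
```

The dryer hasn't moved (barb midpoint 0.4687,-0.2482). I'll release to see the free pose and find where the side force comes from.

```bash
python3 -m handwheel '{"gripper":[0,0,0,0],"slide":[[0,0,0],[0,0,0],[0,0,0],[0,0,0]],"yaw":[0,0,0,0]}' 60 >/dev/null; python3 st.py; python3 dry.py
```

```text
t 6.35 Ftool 0.3957951038444886 0.023935608693805427 -0.3707678820975228 M [-0.04  0.02  0.01] ee [ 0.4682 -0.246   0.1052] rot [ 1.7998e+02 -2.0000e-02  1.4467e+02] off mm 1.5375801790291446 0.8002617980426656 op 0.0427 gf 0.0
[147 229  44  22 681] [168.07488987 240.90455213] [ 0.43191144 -0.29911962  0.05      ]
[374 230  44  22 685] [395.85547445 242.10364964] [ 0.50504196 -0.19734646  0.05      ]
```

```bash
python3 -m handwheel '{"gripper":[0,0,-1,-1,-1,-1,-1],"slide":[[-1.5,-0.6,-6],[0,0,0],[0,0,0],[0,0,0],[0,0,0],[0,0,0],[0,0,0]],"yaw":[0,0,0,0,0,0,0]}' 40 >/dev/null; python3 st.py
python3 -m handwheel '{"gripper":[-1,-1],"slide":[[0,0,1],[0,0,0]],"yaw":[0,0]}' 40 >/dev/null; python3 st.py
python3 -m handwheel '{"gripper":[-1,-1],"slide":[[0,0,1],[0,0,0]],"yaw":[0,0]}' 40 >/dev/null; python3 st.py
```

```text
t 6.98 Ftool 0.047576487464744854 1.1322565826090438 2.1363114332792974 M [ 0.15 -0.06 -0.09] ee [ 0.4691 -0.2474  0.1116] rot [1.7999e+02 1.0000e-02 1.4466e+02] off mm -0.028451351339319135 0.1182109131694947 op 0.0121 gf 41.3
t 7.15 Ftool -0.3392402127968829 1.9523075979634725 4.378916780655512 M [ 0.21 -0.02  0.01] ee [ 0.4691 -0.2474  0.1107] rot [1.7999e+02 2.0000e-02 1.4467e+02] off mm -0.030036773775290015 0.12567020160650777 op 0.012 gf 41.8
t 7.32 Ftool 1.3881367077984608 1.1670877820228633 5.284633233329942 M [0.32 0.06 0.02] ee [ 0.4691 -0.2474  0.1096] rot [1.7999e+02 2.0000e-02 1.4466e+02] off mm -0.05828851003583003 0.10669143991674969 op 0.012 gf 41.9
```

Clean so far. I'll continue pressing in 1 mm steps.

```bash
for i in 1; do python3 -m handwheel '{"gripper":[-1,-1],"slide":[[0,0,1],[0,0,0]],"yaw":[0,0]}' >/dev/null; python3 st.py; done
python3 -m handwheel '{"gripper":[-1,-1],"slide":[[0,0,1],[0,0,0]],"yaw":[0,0]}' >/dev/null; python3 st.py
python3 -m handwheel '{"gripper":[-1,-1],"slide":[[0,0,0.8],[0,0,0]],"yaw":[0,0]}' >/dev/null; python3 st.py
```

```text
t 7.48 Ftool 0.858534044318437 0.5490611215765743 6.170318970524105 M [ 0.34  0.06 -0.02] ee [ 0.4691 -0.2475  0.1087] rot [1.7999e+02 3.0000e-02 1.4466e+02] off mm -0.06758643433897951 0.10153468106463938 op 0.012 gf 42.0
t 7.65 Ftool 1.659709032837526 0.6170510181552784 6.819331478113975 M [ 0.42  0.14 -0.02] ee [ 0.4692 -0.2475  0.1079] rot [1.7999e+02 4.0000e-02 1.4466e+02] off mm -0.12330706186688851 0.1111138153116282 op 0.012 gf 42.1
t 7.82 Ftool 1.1401194141740232 1.2838341354045812 7.74388216082755 M [0.36 0.19 0.  ] ee [ 0.4692 -0.2475  0.1072] rot [1.7998e+02 4.0000e-02 1.4466e+02] off mm -0.10372630948468523 0.13262393241573522 op 0.0122 gf 42.2
```

```bash
python3 -m handwheel '{"gripper":[-1,-1,-1],"slide":[[0,0,0.7],[0,0,0.6],[0,0,0]],"yaw":[0,0,0]}' 60 >/dev/null; python3 st.py
python3 -m handwheel '{"gripper":[-1,-1,-1],"slide":[[0,0,0],[0,0,0],[0,0,0]],"yaw":[-0.06,-0.06,0]}' >/dev/null; python3 st.py
```

```text
t 8.07 Ftool 1.6937079374658865 0.6589582885335885 8.717262094348408 M [0.49 0.27 0.02] ee [ 0.4692 -0.2475  0.106 ] rot [1.7999e+02 5.0000e-02 1.4466e+02] off mm -0.14766017819790175 0.10246667501416906 op 0.0114 gf 63.4
t 8.32 Ftool 1.4633104989477692 0.048607778119110656 9.041450359672332 M [0.16 0.3  0.1 ] ee [ 0.4692 -0.2477  0.1061] rot [-1.7998e+02  7.0000e-02  1.5174e+02] off mm -0.25908056770752685 -0.11645500554329691 op 0.0118 gf 63.4
```

It turns at about 0.1 N m, so the shoulder is cleared. Continuing.

```bash
python3 -m handwheel '{"gripper":[-1,-1,-1,-1,-1,-1],"slide":[[0,0,0],[0,0,0],[0,0,0],[0,0,0],[0,0,0],[0,0,0]],"yaw":[-0.08,-0.08,-0.08,-0.08,-0.08,0]}' >/dev/null; python3 st.py
python3 -m handwheel '{"gripper":[-1,-1,-1,-1],"slide":[[0,0,0],[0,0,0],[0,0,0],[0,0,0]],"yaw":[-0.08,-0.08,-0.05,0]}' >/dev/null; python3 st.py
```

```text
t 8.82 Ftool 2.463259945204209 -0.19287489896949503 8.877465133616056 M [-0.15  0.56  0.09] ee [ 0.469  -0.248   0.1062] rot [-1.7992e+02  4.0000e-02  1.7472e+02] off mm -0.04256166290629996 -0.4845433490904741 op 0.0117 gf 63.5
t 9.15 Ftool 2.978164768491471 -2.290524649722754 8.949629522061635 M [-0.53  0.65  0.02] ee [ 0.4689 -0.2483  0.1062] rot [-1.7988e+02  1.0000e-02 -1.7336e+02] off mm 0.15089167895981612 -0.7966389244402511 op 0.0122 gf 63.4
```

```bash
python3 -m handwheel '{"gripper":[-1,-1,-1],"slide":[[0,0,0],[0,0,0],[0,0,0]],"yaw":[-0.04,-0.04,0]}' >/dev/null; python3 st.py
```

```text
t 9.4 Ftool 3.9745793382172505 -2.720099001749439 8.137116447442159 M [-0.72  0.61 -0.03] ee [ 0.469  -0.2485  0.1062] rot [-179.86    0.   -168.83] off mm 0.20458749825237105 -0.9416768568251438 op 0.0115 gf 63.4
```

```bash
for r in a; do python3 -m handwheel '{"gripper":[-1,-1],"slide":[[0,0,0],[0,0,0]],"yaw":[-0.035,0]}' >/dev/null; python3 st.py; done
python3 -m handwheel '{"gripper":[-1,-1],"slide":[[0,0,0],[0,0,0]],"yaw":[-0.035,0]}' >/dev/null; python3 st.py
python3 -m handwheel '{"gripper":[-1,-1],"slide":[[0,0,0],[0,0,0]],"yaw":[-0.035,0]}' >/dev/null; python3 st.py
```

```text
t 9.57 Ftool 3.183696244546848 -2.6354493846191307 8.71420348577684 M [-0.78  0.6  -0.06] ee [ 0.469  -0.2486  0.1062] rot [-179.85   -0.   -166.86] off mm 0.25937454848882263 -1.0398132447825805 op 0.0117 gf 63.4
t 9.73 Ftool 3.2305590000191184 -2.8552177563193983 7.766433291964955 M [-0.87  0.57 -0.05] ee [ 0.469  -0.2487  0.1063] rot [-1.7984e+02 -1.0000e-02 -1.6486e+02] off mm 0.3080721323010818 -1.1152727184294569 op 0.011 gf 63.4
t 9.9 Ftool 5.031187042965314 -4.339453999355888 8.797752144308975 M [-0.94  0.57 -0.04] ee [ 0.469  -0.2487  0.1063] rot [-1.7983e+02 -1.0000e-02 -1.6286e+02] off mm 0.31107587265012554 -1.1610790228855778 op 0.0117 gf 63.4
```

```bash
python3 dry.py; python3 -m handwheel '{"gripper":[-1,-1],"slide":[[0,0,0],[0,0,0]],"yaw":[-0.035,0]}' >/dev/null; python3 st.py
python3 -m handwheel '{"gripper":[-1,-1],"slide":[[0,0,0],[0,0,0]],"yaw":[-0.03,0]}' >/dev/null; python3 st.py; python3 dry.py
```

```text
[193 126  46  51 925] [213.90486486 149.81081081] [ 0.43353084 -0.29726562  0.05      ]
t 10.12 Ftool 3.6521008822238334 -3.6503636732998253 7.571399797972534 M [-0.97  0.56 -0.12] ee [ 0.4691 -0.2488  0.1063] rot [-1.7982e+02 -2.0000e-02 -1.6085e+02] off mm 0.35636173507768265 -1.2167992253755997 op 0.0114 gf 63.4
t 10.28 Ftool 4.147061622421545 -2.959102957978158 7.950769808317938 M [-1.04  0.56 -0.07] ee [ 0.4691 -0.2488  0.1063] rot [-1.7982e+02 -3.0000e-02 -1.5915e+02] off mm 0.41977164955577323 -1.2636010748968256 op 0.0118 gf 63.4
[200 120  45  53 941] [220.10839532 145.56323061] [ 0.43358932 -0.29719092  0.05      ]
```

```bash
python3 -m handwheel '{"gripper":[-1,-1],"slide":[[0,0,0],[0,0,0]],"yaw":[-0.03,0]}' >/dev/null; python3 st.py
python3 -m handwheel '{"gripper":[-1,-1],"slide":[[0,0,0],[0,0,0]],"yaw":[-0.03,0]}' >/dev/null; python3 st.py; python3 dry.py
```

```text
t 10.5 Ftool 3.518139513345036 -3.4390487343338245 8.08023755090293 M [-1.13  0.47 -0.38] ee [ 0.4691 -0.2489  0.1063] rot [-1.7981e+02 -3.0000e-02 -1.5746e+02] off mm 0.43294220925447296 -1.3259426582225808 op 0.0116 gf 63.5
t 10.67 Ftool 4.017490489845377 -3.973763493539762 7.94459611145392 M [-1.07  0.43 -0.97] ee [ 0.4691 -0.2489  0.1063] rot [-1.7982e+02 -3.0000e-02 -1.5579e+02] off mm 0.507994525331682 -1.3398284690086395 op 0.0118 gf 64.9
[207 116  43  53 957] [225.892372   141.84012539] [ 0.43356382 -0.29717863  0.05      ]
```

The stop shows clearly in the torque (-0.97 N m) and the dryer has not moved. I'll back off a little and then lift slowly.

```bash
python3 -m handwheel '{"gripper":[-1,-1,-1],"slide":[[0,0,0],[0,0,0],[0,0,0]],"yaw":[0.05,0,0]}' >/dev/null; python3 st.py
python3 -m handwheel '{"gripper":[-1,-1,-1,-1,-1,-1],"slide":[[0,0,-2],[0,0,-2],[0,0,-2],[0,0,-2],[0,0,-2],[0,0,0]],"yaw":[0,0,0,0,0,0]}' >/dev/null; python3 st.py
```

```text
t 10.97 Ftool 3.798076690076573 -3.3479378778586573 7.996567822434644 M [-0.92  0.67 -0.08] ee [ 0.4689 -0.2487  0.1063] rot [-1.7984e+02 -3.0000e-02 -1.5869e+02] off mm 0.505471636154458 -1.1021369471587072 op 0.0116 gf 63.5
t 11.47 Ftool 3.041058041358382 -5.028302838847032 1.0518491585154996 M [-1.19  0.16 -0.04] ee [ 0.4688 -0.2485  0.1152] rot [-1.7991e+02 -8.0000e-02 -1.5867e+02] off mm 0.5458868015203767 -0.857247109061911 op 0.0117 gf 62.4
```

```bash
python3 -m handwheel '{"gripper":[-1,-1,-1,-1,-1],"slide":[[0,0,-4],[0,0,-4],[0,0,-4],[0,0,-4],[0,0,0]],"yaw":[0,0,0,0,0]}' >/dev/null; python3 st.py
python3 -m handwheel '{"gripper":[-1,-1,-1,-1,-1,-1,-1],"slide":[[0,0,-8],[0,0,-8],[0,0,-8],[0,0,-8],[0,0,-8],[0,0,-8],[0,0,0]],"yaw":[0,0,0,0,0,0,0]}' >/dev/null; python3 st.py
```

```text
t 11.88 Ftool 0.0014129336269852188 0.5716341406217066 -1.8566638883692326 M [-0.   -0.04  0.01] ee [ 0.4691 -0.2474  0.1318] rot [ 1.8000e+02  1.0000e-02 -1.5861e+02] off mm -0.09904028796052883 0.07913334402036742 op 0.0113 gf 62.0
t 12.47 Ftool 1.0112100144511986 0.13586459583058494 -1.7869087928512282 M [ 0.02  0.05 -0.02] ee [ 0.4696 -0.2478  0.1815] rot [-1.7989e+02  1.0000e-01 -1.5862e+02] off mm -0.46694953050143073 -0.476102591380587 op 0.0113 gf 62.1
```

The cartridge is out and hangs freely. Next I fit the well from the saved scene image, and move over to view it with the wrist camera.

```bash
python3 -m handwheel '{"gripper":[-1,-1,-1,-1,-1,-1,-1,-1],"slide":[[0,0,-20],[0,0,-20],[0,0,-20],[-12,22,-10],[-12,22,-10],[-12,22,-10],[-12,22,0],[-12,22,0]],"yaw":[0,0,0,0,0,0,0,0]}' >/dev/null; 
python3 -m handwheel '{"gripper":[-1,-1,-1,-1,-1,-1,-1,-1],"slide":[[-12,22,0],[-12,22,0],[-12,22,0],[-12,22,0],[-12,22,0],[-12,22,0],[-12,22,0],[-12,22,0]],"yaw":[0,0,0,0,0,0,0,0]}' 
python3 -m handwheel '{"gripper":[-1,-1,-1,-1,-1,-1,-1,-1],"slide":[[-12,22,0],[-12,22,0],[-12,22,0],[-12,22,0],[-12,22,0],[-12,22,0],[-12,22,0],[0,0,0]],"yaw":[0,0,0,0,0,0,0,0]}' >/dev/null; python3 st.py
python3 - <<'E'
from h import *
import pickle
c=camera("wrist");save(c,"w4.png");pickle.dump(c,open("w4.pkl","wb"))
E
```

```text
time: 13.8
ee_pos: [0.5099, 0.077, 0.2693]
tcp_rot: [-180.0, -0.0, -158.6]
wrist_force: [-0.1, -0.9, -1.9]
opening: 0.0116
grasp_force: 62.0
t 14.47 Ftool -0.8457410510733357 0.8531617252804361 -2.364719772914318 M [ 0.07 -0.07 -0.01] ee [0.5321 0.2534 0.2681] rot [ 1.7994e+02 -6.0000e-02 -1.5845e+02] off mm -242.67307662232645 442.76264981217 op 0.0119 gf 61.9
```

View pics/w4.png

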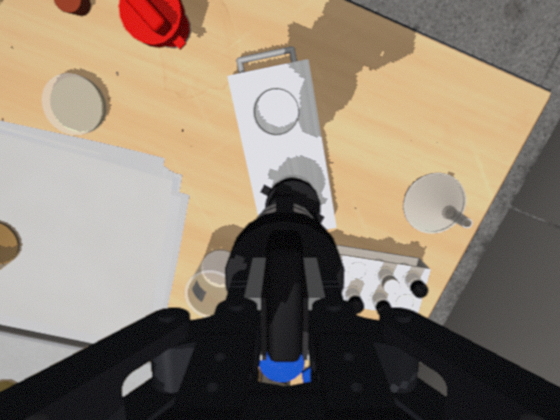

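The empty well's mouth is at (277,111). The spare is just below the held cartridge, with its grip at about (293,195).

```bash
python3 - <<'E'
from h import *
import pickle
c=pickle.load(open("w4.pkl","rb"));g=cv2.cvtColor(c["img"],cv2.COLOR_RGB2GRAY)
s=cv2.resize(g[75:150,240:320],None,fx=4,fy=4,interpolation=cv2.INTER_CUBIC)
ci=cv2.HoughCircles(cv2.GaussianBlur(s,(5,5),1),cv2.HOUGH_GRADIENT,1,40,param1=80,param2=15,minRadius=80,maxRadius=105)
print(None if ci is None else ci[0][:3])
W=[]
if ci is not None:
  for q in ci[0][:3]: print(cast(c,240+q[0]/4-.4,75+q[1]/4-.4,.03),"r mm",q[2]/4/c["fx"]*(.41-.03)*1e3)
w=cast(c,277,111,.03)
if ci is not None: w=cast(c,240+ci[0][0][0]/4-.4,75+ci[0][0][1]/4-.4,.03)
print("hand",cast(c,277,111,.03))
o=sensors.get_obs();y=np.radians(o["tcp_rot"][2]);d=w[:2]-o["ee_pos"][:2]
print("tool xy mm",1e3*(d@[np.cos(y),np.sin(y)]),1e3*(d@[np.sin(y),-np.cos(y)]))
# camera sanity: scene cam
s=pickle.load(open("cams0.pkl","rb"))["scene"];print("scene px of w",proj(s,w))
cv2.imwrite("pics/well.png",cv2.resize(c["img"][75:150,240:320],None,fx=6,fy=6,interpolation=cv2.INTER_CUBIC)[:,:,::-1])
E
```

```text
[[144.5 150.5  90.6]]
[0.47221828 0.22202388 0.03      ] r mm 22.732157
hand [0.47069737 0.22275933 0.03      ]
tool xy mm 66.44269237270147 -5.625181840639433
scene px of w [np.float64(264.05734562467484), np.float64(292.734928271964)]
```

View pics/well.png

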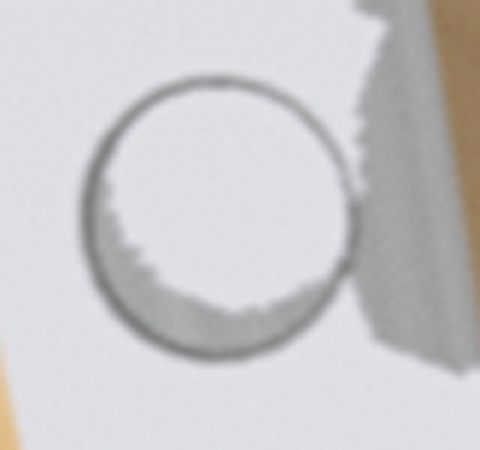

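The mouth fits a circle centred at (276.2,111) in the full image, which puts the well at about (0.471,0.222). I move above it and descend.

```bash
python3 -m handwheel '{"gripper":[-1,-1,-1,-1,-1,-1,-1,-1],"slide":[[17,-1.3,0],[17,-1.3,0],[17,-1.3,0],[17,-1.3,0],[0,0,20],[0,0,20],[0,0,20],[0,0,0]],"yaw":[0,0,0,0,0,0,0,0]}' >/dev/null
python3 -m handwheel '{"gripper":[-1,-1,-1,-1,-1,-1,-1,-1],"slide":[[0,0,20],[0,0,20],[0,0,20],[0,0,15],[0,0,12],[0,0,8],[0,0,0],[0,0,0]],"yaw":[0,0,0,0,0,0,0,0]}' >/dev/null; python3 st.py
python3 - <<'E'
from h import *
for n in("scene","side"):
  c=camera(n);p=[int(x) for x in proj(c,[.471,.222,.06])];a=c["img"][p[1]-50:p[1]+50,p[0]-50:p[0]+50];a=np.uint8((a/255.)**.6*255)
  cv2.imwrite(f"pics/{n}5.png",cv2.resize(a,(400,400),interpolation=cv2.INTER_CUBIC)[:,:,::-1])
cv2.imwrite("pics/both5.png",np.hstack([cv2.imread("pics/scene5.png"),cv2.imread("pics/side5.png")]))
E
```

```text
t 15.85 Ftool 0.640231892131489 1.0619266971997998 -2.228706224462127 M [ 0.01 -0.03  0.01] ee [0.4708 0.22   0.115 ] rot [-1.8000e+02  2.0000e-02 -1.5863e+02] off mm -172.05654957257542 434.73546898243296 op 0.0117 gf 62.0
```

View pics/both5.png

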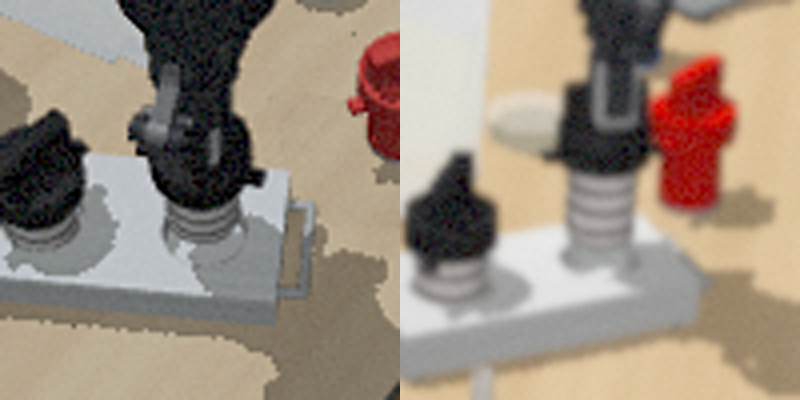

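The cartridge hangs upright over the well in both views. I apply a 1.8 mm correction and lower gently.

```bash
python3 -m handwheel '{"gripper":[-1,-1,-1,-1,-1,-1],"slide":[[-0.6,1.8,3],[0,0,5],[0,0,4],[0,0,3],[0,0,2],[0,0,0]],"yaw":[0,0,0,0,0,0]}' >/dev/null; python3 st.py
python3 -m handwheel '{"gripper":[-1,-1,-1,-1],"slide":[[0,0,2],[0,0,2],[0,0,2],[0,0,0]],"yaw":[0,0,0,0]}' >/dev/null; python3 st.py
```

```text
t 16.45 Ftool 0.5222871825166238 1.1499735046584407 -2.3924842221705847 M [ 0.04 -0.03  0.02] ee [0.4702 0.2219 0.0967] rot [-1.8000e+02 -6.0000e-02 -1.5862e+02] off mm -172.28989427207065 436.5963312907062 op 0.0116 gf 62.0
t 16.78 Ftool 0.21154476907809294 0.04842286118444976 -2.547051809552463 M [-0.01 -0.07  0.02] ee [0.4704 0.2219 0.0909] rot [-1.8000e+02 -3.0000e-02 -1.5862e+02] off mm -172.43609905555837 436.603749999547 op 0.012 gf 62.0
```

Now in the well with no contact. Lowering to the floor.

```bash
python3 -m handwheel '{"gripper":[-1,-1,-1,-1,-1],"slide":[[0,0,3],[0,0,3],[0,0,2],[0,0,1.5],[0,0,0]],"yaw":[0,0,0,0,0]}' >/dev/null; python3 st.py
python3 -m handwheel '{"gripper":[-1,-1,-1],"slide":[[0,0,1],[0,0,1],[0,0,0]],"yaw":[0,0,0]}' >/dev/null; python3 st.py
```

```text
t 17.2 Ftool -0.6665201630123814 0.9242477744298596 -1.520373681772213 M [-0.05 -0.01 -0.  ] ee [0.4703 0.2219 0.0814] rot [-1.8000e+02 -3.0000e-02 -1.5862e+02] off mm -172.3843490805609 436.61959021605355 op 0.0117 gf 62.0
t 17.45 Ftool 2.162204745102003 0.43663336490174565 4.114585636540671 M [-0.14  0.45 -0.04] ee [0.4707 0.2221 0.0807] rot [ 1.7999e+02  5.0000e-02 -1.5862e+02] off mm -172.7974673992552 436.6539496813759 op 0.0116 gf 62.7
```

On the floor with 4 N of contact. Release, back off and check.

```bash
python3 -m handwheel '{"gripper":[-0.3,-0.3,0,0,0,0,0,0],"slide":[[0,0,0],[0,0,0],[0,0,0],[0,0,-2],[0,0,-8],[0,0,-15],[0,0,-15],[0,0,-20]],"yaw":[0,0,0,0,0,0,0,0]}' 20 >/dev/null; python3 st.py
python3 -m handwheel '{"gripper":[0,0,0,0,0,0,0,0],"slide":[[0,0,-20],[0,0,-20],[-20,0,-20],[-20,0,-20],[-20,0,0],[-10,0,0],[0,0,0],[0,0,0]],"yaw":[0,0,0,0,0,0,0,0]}' >/dev/null; python3 st.py
python3 - <<'E'
from h import *
import pickle
c=camera("wrist");s=camera("scene");p=[int(x) for x in proj(s,[.49,.24,.05])];q=[int(x) for x in proj(s,[.469,-.248,.06])]
f=lambda p:cv2.resize(s["img"][p[1]-50:p[1]+50,p[0]-50:p[0]+50],(300,300),interpolation=cv2.INTER_CUBIC)
a=np.hstack([cv2.resize(c["img"],(400,300)),f(p)]);cv2.imwrite("pics/fin.png",a[:,:,::-1])
s0=pickle.load(open("cams0.pkl","rb"))["scene"]["img"]
def barb(im):
  h=cv2.cvtColor(im,cv2.COLOR_RGB2HSV)[140:180,345:415];m=((h[...,1]>170)&(h[...,0]>10)&(h[...,0]<27)).astype(np.uint8)
  n,l,st,ce=cv2.connectedComponentsWithStats(m);return [(st[i,4],(ce[i]+[345,140]).round(1)) for i in range(1,n) if st[i,4]>8]
print(barb(s0),barb(s["img"]))
E
```

```text
t 18.12 Ftool 0.22423214309827616 -0.0023822319048884683 -0.08313684783279536 M [0.04 0.01 0.01] ee [0.4702 0.2218 0.1404] rot [-1.8000e+02 -7.0000e-02 -1.5862e+02] off mm -172.20659702496368 436.60262219843645 op 0.0428 gf 0.0
t 18.78 Ftool 0.2632401344098765 0.5768119647001126 -0.025888789325442932 M [0.05 0.06 0.01] ee [0.5357 0.2475 0.2198] rot [-1.8000e+02 -5.0000e-02 -1.5862e+02] off mm -242.5370741762419 436.6107917168031 op 0.0429 gf 0.0
[] []
```

View pics/fin.png

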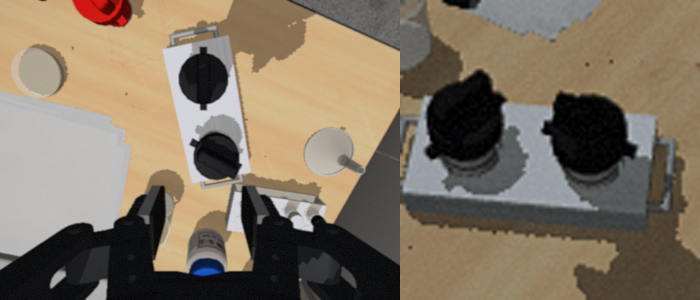

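The final view shows the spent cartridge upright in the well, at (203,78) in the wrist half and level with the spare. The gripper is clear.

```bash
python3 -c "
from h import *
print(ticket.job_done())"
```

```text
the job is handed in; nothing more can be done
None
```

The spent cartridge is out of the dryer and stands upright in the rack's empty well, let go and level with the spare. I handed the job in; no verdict came back. Barb checks up to the stop showed no dryer shift, but my check after the lift found nothing to compare.

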